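# Weigh a parts cassette on the sprung hook scale

## Task

Check-weigh the green parts cassette: pick it up by its grip tab, hang it by its eye on the hook of the sprung scale, and lower it gently until the spring carries all of its unknown weight, so that nothing jerks or drops when you let go. Leave it hanging untouched until it has been quite still for over a second, then take it by the tab again, lift it slowly off the hook without snapping the spring (the hook should never travel faster than 8 cm a second, nor be knocked or forced), and set it down upright on the floor of the black tray, without dropping it. Leave everything else on the bench where it is.

Things in the scene. Friction and masses are not known exactly. Their poses are not given: they have to be found in the camera images.
- cassette_grip (a point): Green loose cassette: centre of its green grip tab, 130 mm above its underside. Tab 14 (x) x 24 (y) x 36 (z) mm: grip it from above across the 24 mm, fingers closing along y. Below it a neck 6 mm thick (x), 14 mm wide, 13 mm high leads to the eye's bar, centre 31 mm below this point. z up; symmetric front to back.
- cassette_eye (a point): Centre of the level steel bar (6 mm round, along y) at the top of the green cassette's eye, 99 mm above its underside. The eye is a window open along x: 36 mm high from the cassette's flat top to the bar's underside, 34 mm wide between two 6 mm legs. Axes as the grip's.
- cassette: The whole green cassette: box 50 (x) x 70 (y) x 60 (z) mm with eye and tab above, 148 mm tall in all. Mass unknown, 0.12 to 0.68 kg (its fill differs every time). Origin at the centre of its underside.
- hook_seat (a point): Lowest point of the hook's upper surface, bottom of its V; moves with the hook. Steel strip 14 mm wide (y), 4 mm thick; from here it rises at 45 degrees to -x (free tip, towards the robot and its left) and to +x, then runs level, its top 13 mm above this point, to the red carriage 87 mm away. Underside of the V 6 mm below. A bar resting in the V has its centre 4 mm above this point. z up.
- hook_tip (a point): Free end of the hook: 13 mm ahead (hook's -x) of the seat and 13 mm above it. The eye goes on along the hook's +x with its bar above this tip and the cassette's top below the V, then down. Nothing stands above the hook.
- hook (a joint): How far the hook is drawn down, m: 0 empty (top stop, seat 235 mm above the bench) to 0.13 (bottom stop). Soft, lightly damped spring: leaves the top stop at 0.3 N, then 60 N per metre, so a load of F newtons comes to rest at (F - 0.3) / 60 m.
- scale: The scale: grey foot, aluminium column 360 mm tall standing 110 mm behind (+x) the hook's seat, red hook carriage on its front. Fixed to the bench. Origin on the bench right below the hook's seat; its -x is where the hook points.
- tray: Black open tray, fixed, 130 (x) x 150 (y) mm, 16 mm high, walls and floor 5 mm thick; origin at the centre of its underside. The cassette goes inside, any way round.
- cassette_yellow_grip (a point): A yellow cassette of the same build, bystander; centre of its tab.
- cassette_red_grip (a point): A red cassette of the same build, bystander; centre of its tab.
- reel_a: White component reel lying flat, 90 mm across, 14 mm high, loose bystander; origin under its centre.
- flux: Small amber bottle, 36 mm across, 70 mm tall, loose bystander; origin under its centre.
- driver: Orange screwdriver, 150 mm long, lying, loose bystander.
Things that resemble listed ones, but are neither listed nor needed, are in the scene too. Of the things shaped like the cassette, the green one is meant.

How it is judged:
By the outcome, as a careful person would: the job done as asked, in the order asked, and still so for the second after the job is handed in, with the robot touching nothing.
It also fails if it takes over 72 s, if anything falls off the work surface, if the arm or the gripper's body presses on something with over 40 N, if the wrist force passes 120 N, or if a joint passes its speed limit or range.

## Robot

A 7-joint arm with a two-finger parallel gripper is mounted at the origin on the work surface. World frame = base frame: x ahead of the robot, y to its left, z up, the work surface at z = 0. Lengths are in m, angles in rad, forces in N, time in s.
With the tool pointing down it reaches from about 0.4 to 0.85 m from the base axis. Payload 10.4 kg.
Tool frame: the origin (TCP) lies at the very end of the fingers, on their centre line; the grasp point (between the pads) lies 19 mm behind it (manip.grip_point_offset is the z of the grasp point in the tool frame, in m); z points along the fingers, y is the direction in which the jaws open and shut (so a half turn about z gives the same grasp; the last joint's range is limited). The gripper opens to 85 mm and grips with 20 to 120 N. Pads are 22 mm wide; open, the fingers measure 114 mm over their backs; the gripper's body (76 mm by 85 mm) begins 54 mm behind the grasp point. The pads swing forward as they close: fully open they stand 13 mm farther back than shut.
Start: joints at [1.163, 0.332, -0.065, 1.46, 0.022, 1.35, -0.088], TCP at [0.235, -0.579, 0.231] pointing down, gripper open.
Joint ranges: [-2.6, 2.6], [-0.5, 2.12], [-1.47, 1.34], [0.16, 2.42], [-1.27, 4.41], [0.06, 2.06], [-2.6, 2.6]. Speed limits (rad/s): [2.22, 2.22, 2.79, 2.79, 3.14, 3.14, 3.14].

## Interface

Orientations are given as a unit quaternion [x, y, z, w].
In Python, from workcell import manip, camera, get_calibration, hand_in gives the robot as it stands.
- The arm moves only by the shell command python3 -m pendant 'ROWS' [FORCE]. ROWS is JSON, a list of rows, each a list of 5 numbers: the shift along the tool's x, y, z in units of 40 mm (1.0 is 40 mm), then the turn about the tool's z in units of 6 degrees (1.0 is 6 degrees), then the closure, from 0 (fully open) to 1 (shut). A call has 1 to 5 rows; each row is the pose to reach, as a shift and turn from the pose commanded when the call began, along the tool's axes at that moment; what a row does not reach only later rows make up. A row lasts 1/8 s, in which the tool goes at most 62.5 mm and 10.7 degrees, less where a joint would pass 70% of its speed; a pose out of reach is approached as far as the arm can. A call with a gripper value outside its range is refused whole. The fingers move at their own pace and stop on an object; FORCE is the grip in N (left out, the last holds). Time passes only in rows, so rows that repeat a pose let the fingers close. It gives the time, the measured TCP pose, the force and the opening at its end, in the units of the state.
- manip.get_obs(): the state, without advancing time (a new reading comes with each control period).
- camera(name): name is "scene" or "side" or "wrist"; returns (picture, depth): 420x560x3 uint8, red, green, blue; 420x560 float32, m along the optical axis (not along the pixel's ray), 0 where there is no reading.
- get_calibration(name): a dict with "vfov" (degrees; the focal length in pixels is half the picture's height over the tangent of half this angle, whatever the lens; pixels are square), "cx", "cy" (the principal point, pixels), "position" and "rotation" of the camera in the world. Camera axes: x right, y down, z forward; pixel columns grow to the right and rows downward; lengths in m; the calibration is good to about 2 mm. A picture is of the moment at which its call begins: read the wrist's pose just before it. get_calibration takes no time and is no camera call; for the wrist camera it gives the pose at the moment of the call.
- hand_in(): hands the job in, once; it reports no verdict.
The state is a dict: "clock": time; "joint_pos": joint angles; "joint_velocities": joint speeds; "tau": joint torques, N m; "position": TCP position; "ee_rot": TCP orientation; "ft_force": force on the tool from outside, world axes, zero at the start; "torque": the same for the moment, N m; "grip_width": opening from 0.0 (shut) to 1.0 (fully open).
Only numpy, scipy, OpenCV 4.12 (cv2) and the standard library are available. Lean on these libraries where they do the work, as an engineer would, in place of code of your own. Each camera call takes 0.05 s, during which the arm holds its last target.

## Working session

There is one attempt and no reset: what is moved stays moved. The work goes in short steps, Python scripts to look and compute and a shell command to move; the robot and the scene stay as the last step left them, time stands still between calls to the robot, and variables do not carry over. Pictures are saved under pics/ and viewed, and the job is handed in when it is done.

```bash
ls; mkdir -p pics; python3 - <<'E'
from workcell import manip, camera, get_calibration
import cv2
o=manip.get_obs()
for k,v in o.items(): print(k,v)
print(manip.grip_point_offset)
for n in ["scene","side","wrist"]:
    p,d=camera(n); cv2.imwrite(f"pics/{n}0.png",p[:,:,::-1]); import numpy as np; np.save(f"pics/{n}0.npy",d)
    c=get_calibration(n); print(n,c)
E
```

```text
pics
clock 0.0
joint_pos [ 1.16342945  0.332861   -0.06469633  1.46096069  0.02159945  1.34993231
 -0.08846842]
joint_velocities [ 0.00046503 -0.00086852  0.00116179  0.00108465 -0.00122223 -0.00036699
  0.00121698]
tau [ 5.42722937e-04 -6.25466394e+01  4.93270636e-02 -3.91605949e+01
  1.61902659e-02  1.01492781e-02  6.07853352e-06]
position [ 0.23443265 -0.57894063  0.23051348]
ee_rot [ 9.81546327e-01  1.91223089e-01 -1.74893588e-04 -7.11752456e-04]
ft_force [-0.16876654  0.30738837  1.19133147]
torque [0.02141816 0.05839798 0.026459  ]
grip_width 1.003474084393129
-0.0187
scene {'vfov': 42.9147620691769, 'cx': 273.1560556819593, 'cy': 204.03360514064303, 'position': array([ 1.61902118, -0.03989191,  0.80947941]), 'rotation': array([ 0.61866744,  0.62105993, -0.331908  , -0.3483852 ])}
side {'vfov': 47.5112558834097, 'cx': 274.6518985024092, 'cy': 211.99821208873254, 'position': array([0.33474278, 0.75018648, 1.145499  ]), 'rotation': array([-0.14561534,  0.93184512, -0.32811937,  0.05290108])}
wrist {'vfov': 68.96790225646942, 'cx': 278.7664471359511, 'cy': 207.27088961058195, 'position': array([ 0.30510753, -0.54967432,  0.37369197]), 'rotation': array([ 0.81990405, -0.55259522, -0.08413129,  0.1237651 ])}
```

View pics/scene0.png

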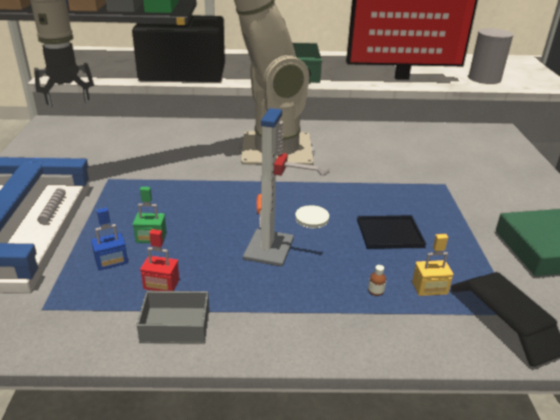

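View pics/side0.png

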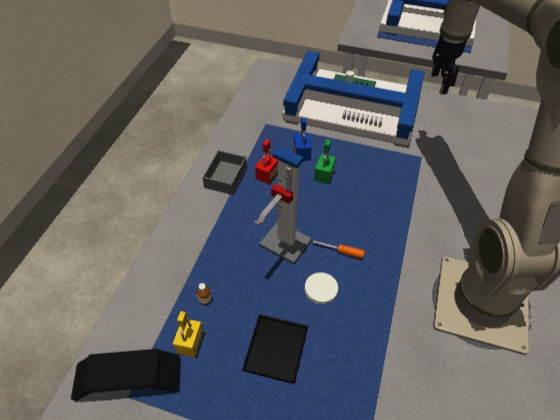

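View pics/wrist0.png

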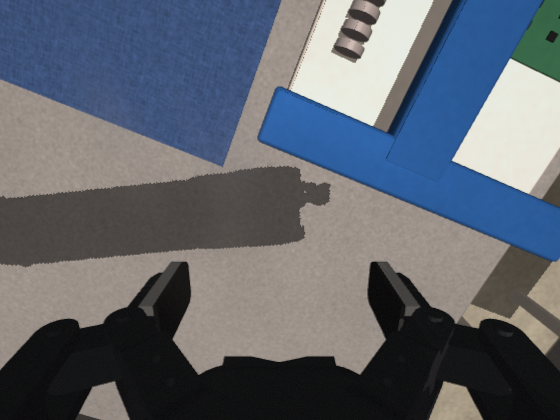

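```bash
cat > h.py <<'E'
import numpy as np, cv2
from scipy.spatial.transform import Rotation as R
from workcell import manip, camera, get_calibration
def cal(n):
    c=get_calibration(n); f=210/np.tan(np.radians(c['vfov'])/2)
    return c['cx'],c['cy'],f,np.array(c['position']),R.from_quat(c['rotation']).as_matrix()
def cloud(n,d,c=None):
    cx,cy,f,p,M=c or cal(n); v,u=np.mgrid[:420,:560]
    P=np.stack([(u-cx)/f*d,(v-cy)/f*d,d],-1)@M.T+p
    P[d<=0]=np.nan; return P
def ray(n,u,v,z,c=None):
    cx,cy,f,p,M=c or cal(n); r=M@np.array([(u-cx)/f,(v-cy)/f,1]); return p+r*(z-p[2])/r[2]
def proj(n,X,c=None):
    cx,cy,f,p,M=c or cal(n); q=M.T@(np.array(X)-p); return q[0]/q[2]*f+cx,q[1]/q[2]*f+cy
def crop(img,u0,v0,u1,v1,s,fn): cv2.imwrite(fn,cv2.resize(img[v0:v1,u0:u1],None,fx=s,fy=s,interpolation=cv2.INTER_CUBIC))
E
python3 - <<'E'
from h import *
s=cv2.imread('pics/scene0.png'); t=cv2.imread('pics/side0.png')
a=cv2.resize(s[170:270,90:190],None,fx=4,fy=4,interpolation=2); b=cv2.resize(t[130:230,250:350],None,fx=4,fy=4,interpolation=2)
cv2.imwrite('pics/c1.png',np.hstack([a,b]))
a=cv2.resize(s[100:270,240:340],None,fx=3.5,fy=3.5,interpolation=2); b=cv2.resize(t[140:310,240:340],None,fx=3.5,fy=3.5,interpolation=2)
cv2.imwrite('pics/c2.png',np.hstack([a,b]))
a=cv2.resize(s[200:260,345:435],None,fx=4,fy=4,interpolation=2); b=cv2.resize(t[300:390,230:320],None,fx=4,fy=4,interpolation=2)
cv2.imwrite('pics/c3.png',np.hstack([cv2.copyMakeBorder(a,0,120,0,0,0),b]))
for n,f in (('scene',s),('side',t)):
    P=cloud(n,np.load(f'pics/{n}0.npy')); np.save(f'pics/{n}P.npy',P)
    hsv=cv2.cvtColor(f,cv2.COLOR_BGR2HSV)
    g=(hsv[...,0]>50)&(hsv[...,0]<75)&(hsv[...,1]>150)&(hsv[...,2]>60)
    for zlo,zhi in((.005,.062),(.105,.16)):
        m=g&(P[...,2]>zlo)&(P[...,2]<zhi)&(P[...,0]>.2)&(P[...,0]<.9)
        q=P[m]; print(n,m.sum(),np.round(q.mean(0),4),np.round(q.min(0),4),np.round(q.max(0),4))
E
```

```text
<stdin>:15: RuntimeWarning: Mean of empty slice.
  ret = um.true_divide(
Traceback (most recent call last):
ValueError: zero-size array to reduction operation minimum which has no identity
```

View pics/c1.png

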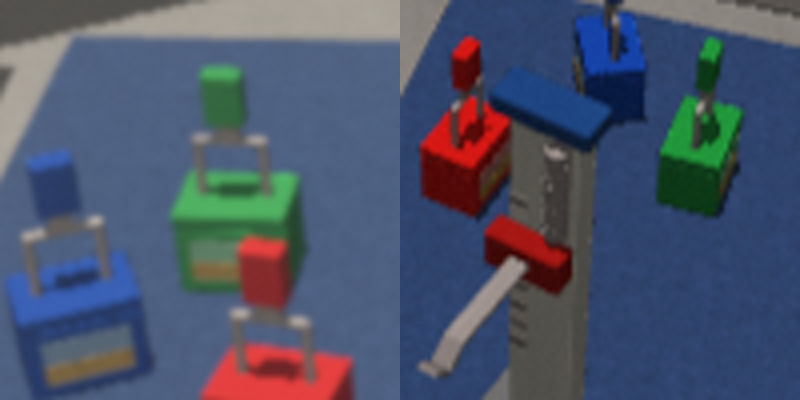

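View pics/c2.png

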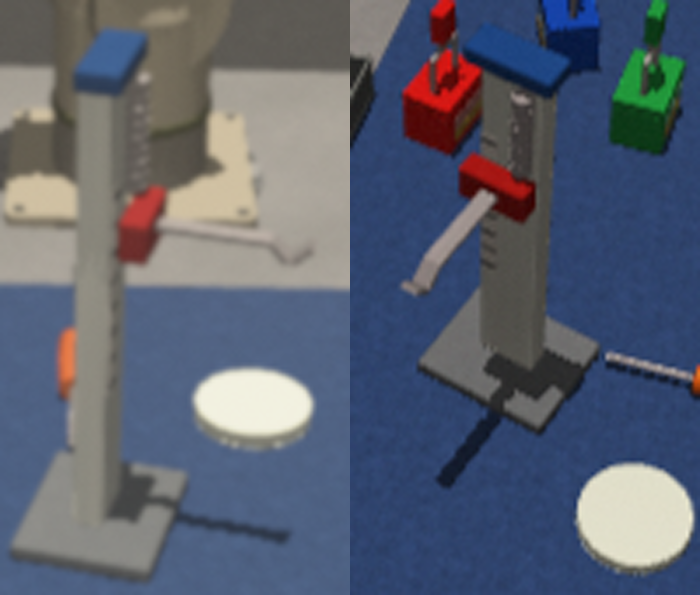

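View pics/c3.png

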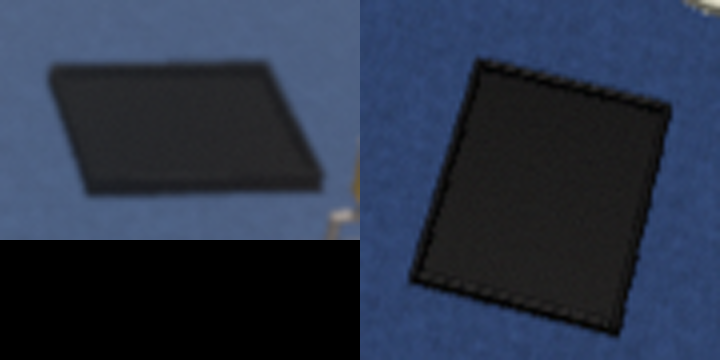

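```bash
python3 - <<'E'
from h import *
for n,uvs in (('scene',[(149,194),(149,211),(165,220),(395,230),(324,170),(280,163)]),('side',[(326,148),(326,160),(275,348),(260,221),(290,246),(283,192)])):
    c=cal(n)
    d=np.load(f'pics/{n}0.npy'); P=cloud(n,d); np.save(f'pics/{n}P.npy',P); f=cv2.imread(f'pics/{n}0.png')
    for u,v in uvs: print(n,u,v,np.round(P[v,u],3),d[v,u],f[v,u])
E
```

```text
scene 149 194 [ 0.526 -0.313  0.137] 1.2782437 [60 94 49]
scene 149 211 [ 0.391 -0.352 -0.   ] 1.4643888 [129  99  77]
scene 165 220 [ 0.497 -0.288  0.043] 1.3530942 [97 84 61]
scene 395 230 [0.474 0.307 0.005] 1.4036543 [42 39 39]
scene 324 170 [0.144 0.15  0.   ] 1.6821961 [146 155 162]
scene 280 163 [ 0.583 -0.004  0.257] 1.170782 [ 58  62 185]
side 326 148 [ 0.515 -0.312  0.132] 1.4577715 [21 55  9]
side 326 160 [ 0.515 -0.337  0.056] 1.5315931 [ 43 111  26]
side 275 348 [0.485 0.292 0.005] 1.1906486 [29 29 29]
side 260 221 [0.587 0.091 0.235] 1.1515414 [111 113 123]
side 290 246 [ 0.536 -0.01   0.014] 1.3737359 [45 44 45]
side 283 192 [0.556 0.005 0.258] 1.1784297 [ 18  24 166]
```

```bash
python3 - <<'E'
from h import *
def rect(q):
    r=cv2.minAreaRect((q[:,:2]*1000).astype(np.float32)); return np.round(r[0],1),np.round(r[1],1),round(r[2],1)
for n in('scene','side'):
    P=np.load(f'pics/{n}P.npy'); I=cv2.imread(f'pics/{n}0.png').astype(int); B,G,Rr=I[...,0],I[...,1],I[...,2]
    X,Y,Z=P[...,0],P[...,1],P[...,2]
    reg=(X>.3)&(X<.7)&(Y>-.45)&(Y<-.2)
    g=reg&(G>B*1.3)&(G>Rr*1.4)
    for lo,hi in((.057,.064),(.114,.15),(.005,.055)):
        m=g&(Z>lo)&(Z<hi); print(n,'green',lo,m.sum(),*( rect(P[m]) if m.sum()>5 else []), np.round(P[m].mean(0),4))
    # hook: metallic points z .22-.27
    m=(X>.4)&(X<.75)&(Y>-.05)&(Y<.2)&(Z>.2)&(Z<.30)
    for lo,hi in((.36,.40),(.2,.30)):
        m=(X>.4)&(X<.75)&(Y>-.1)&(Y<.2)&(Z>lo)&(Z<hi)
        print(n,lo,m.sum(),rect(P[m]))
    for v,u in np.argwhere(m&(Y>.02))[::4]: print((u,v),np.round(P[v,u],3),end=' ')
    m=(X>.3)&(X<.7)&(Y>.15)&(Y<.45)&(Z<.022)&(B<60)&(B-Rr<12)&(I.sum(-1)<170)
    print(n,'tray',m.sum(),rect(P[m])); m&=Z>.011; print(n,'trayrim',m.sum(),rect(P[m]))
    m=(X>.3)&(X<.7)&(Y>-.15)&(Y<.15)&(Z>.006)&(Z<.03); print('foot',rect(P[m]))
    m=(X>.3)&(X<.7)&(Y>-.15)&(Y<.1)&(Z>.06)&(Z<.2); print('col',rect(P[m]))
E
```

```text
scene green 0.057 297 [ 519.4 -322.5] [71.  56.2] 85.9 [ 0.5209 -0.3225  0.0597]
scene green 0.114 127 [ 518.7 -323.7] [20.6 22.5] 9.8 [ 0.5216 -0.323   0.1351]
scene green 0.005 168 [ 537.4 -318.9] [25.8 73.2] 19.1 [ 0.5374 -0.3268  0.0397]
scene 0.36 75 (array([560.7, -23.6]), array([26.5, 66.8]), 72.9)
scene 0.2 1091 (array([573.4,  32.9]), array([150.7,  56. ]), 78.7)
(np.int64(291), np.int64(163)) [0.564 0.021 0.247] (np.int64(291), np.int64(164)) [0.566 0.021 0.246] (np.int64(295), np.int64(164)) [0.57  0.03  0.248] (np.int64(299), np.int64(164)) [0.569 0.039 0.248] (np.int64(292), np.int64(165)) [0.577 0.023 0.249] (np.int64(296), np.int64(165)) [0.57  0.032 0.246] (np.int64(301), np.int64(165)) [0.573 0.043 0.247] (np.int64(305), np.int64(165)) [0.573 0.052 0.248] (np.int64(291), np.int64(166)) [0.58  0.02  0.248] (np.int64(295), np.int64(166)) [0.578 0.029 0.247] (np.int64(299), np.int64(166)) [0.576 0.038 0.246] (np.int64(303), np.int64(166)) [0.574 0.047 0.245] (np.int64(307), np.int64(166)) [0.574 0.056 0.246] (np.int64(311), np.int64(166)) [0.574 0.065 0.246] (np.int64(3
[... 4286 characters left out ...]
nt64(261), np.int64(219)) [0.586 0.085 0.236] (np.int64(255), np.int64(220)) [0.597 0.098 0.243] (np.int64(259), np.int64(220)) [0.591 0.087 0.233] (np.int64(263), np.int64(220)) [0.581 0.087 0.236] (np.int64(257), np.int64(221)) [0.59  0.102 0.247] (np.int64(261), np.int64(221)) [0.585 0.09  0.235] (np.int64(257), np.int64(222)) [0.589 0.105 0.248] (np.int64(261), np.int64(222)) [0.583 0.095 0.238] (np.int64(260), np.int64(223)) [0.583 0.1   0.24 ] side tray 3193 (array([557.5, 329.7]), array([241.8, 284.1]), 89.7)
side trayrim 451 (array([556.9, 332.2]), array([241., 283.]), 88.7)
foot (array([497.8,   6.6]), array([391.2, 279.6]), 3.2)
col (array([554.6, -20.8]), array([53.1, 24.7]), 5.7)
```

```bash
cat >> h.py <<'E'
def pose():
    o=manip.get_obs(); M=R.from_quat(o['ee_rot']).as_matrix(); return o,np.array(o['position']),M
def to(x,y,z,th):
    o,p,M=pose(); d=M.T@(np.array([x,y,z])-p); cur=np.degrees(np.arctan2(M[1,0],M[0,0]))
    print('clk',round(o['clock'],2),'p',np.round(p,4),'th',round(cur,2),'tilt',np.round(np.degrees(np.arccos(-M[2,2])),2),'F',np.round(o['ft_force'],2),'w',round(o['grip_width'],3))
    print('row',np.round(d/0.04,3),'turn',round(-(((th-cur)+180)%360-180)/6,3))
def take(n,tag):
    c=cal(n); p,d=camera(n); I=p[:,:,::-1].copy(); cv2.imwrite(f'pics/{n}_{tag}.png',I); P=cloud(n,d,c); np.save(f'pics/{n}_{tag}.npy',P); return I,P,c
E
python3 - <<'E'
from h import *
to(.515,-.3225,.225,-3.5)
P=np.load('pics/sceneP.npy'); m=(P[...,0]>.15)&(P[...,0]<.75)&(P[...,1]>-.65)&(P[...,1]<-.2)&(P[...,2]<.5); print(np.nanmax(P[...,2][m]))
m&=P[...,1]<-.45; print(np.nanmax(P[...,2][m]))
E
```

```text
clk 0.15 p [ 0.2345 -0.579   0.2307] th 22.05 tilt 0.06 F [0.18 0.04 0.45] w 0.999
row [ 8.907 -3.312  0.146] turn 4.258
0.499984724567607
0.499984724567607
```

```bash
python3 -m pendant '[[4,-1.5,0,2,0],[8.9,-3.3,0.15,4.26,0],[8.9,-3.3,0.15,4.26,0],[8.9,-3.3,0.15,4.26,0],[8.9,-3.3,0.15,4.26,0]]' 40; python3 -m pendant '[[0,0,0,0,0],[0,0,0,0,0],[0,0,0,0,0]]'; python3 - <<'E'
from h import *
to(.515,-.3225,.225,-3.5)
I,P,c=take('wrist','1')
E
```

```text
clock: 0.78
position: [0.4619, -0.3713, 0.2266]
ee_rot: [1.0, -0.031, -0.0, 0.0]
ft_force: [0.6, -1.1, 0.8]
grip_width: 0.998
clock: 1.15
position: [0.4595, -0.3744, 0.2266]
ee_rot: [0.999, -0.032, -0.0, 0.0]
ft_force: [0.3, -0.6, -0.3]
grip_width: 1.0
clk 1.15 p [ 0.4595 -0.3744  0.2266] th -3.66 tilt 0.04 F [ 0.3  -0.59 -0.31] w 1.0
row [ 1.302 -1.383  0.04 ] turn -0.027
```

View pics/wrist_1.png

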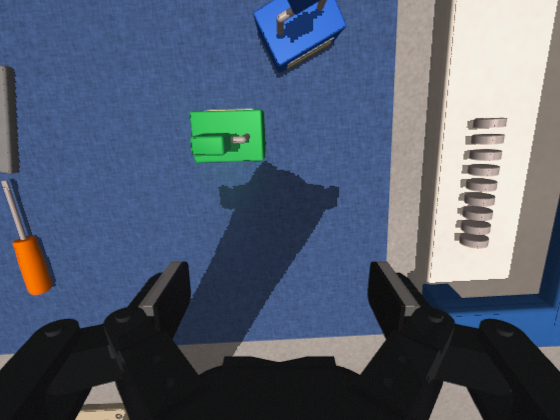

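The wrist view shows the green cassette, box top about (191–264, 110–162), tab at (210,145), almost aligned with the image; the blue one is beyond at (300,25). I'll measure it from depth.

```bash
python3 - <<'E'
from h import *
P=np.load('pics/wrist_1.npy'); I=cv2.imread('pics/wrist_1.png').astype(int); B,G,Rr=I[...,0],I[...,1],I[...,2]
g=(G>B*1.3)&(G>Rr*1.4)&(np.abs(P[...,0]-.515)<.08)&(np.abs(P[...,1]+.3225)<.08)
for lo,hi in((.057,.063),(.143,.152),(.112,.152)):
    m=g&(P[...,2]>lo)&(P[...,2]<hi); r=cv2.minAreaRect((P[m][:,:2]*1000).astype(np.float32)); print(lo,m.sum(),r,np.median(P[m][:,2]))
E
```

```text
0.057 2626 ((516.1852416992188, -325.2890930175781), (69.28583526611328, 49.44940185546875), 87.87435913085938) 0.06041771444151908
0.143 662 ((515.9767456054688, -325.3416748046875), (23.674400329589844, 14.034025192260742), 87.59444427490234) 0.14828005138955108
0.112 843 ((515.9784545898438, -325.35760498046875), (23.682188034057617, 14.085505485534668), 87.7537841796875) 0.1480064538571832
```

```bash
python3 - <<'E'
from h import *
to(.516,-.3253,.112,-2.2)
E
```

```text
clk 1.2 p [ 0.4596 -0.3743  0.2267] th -3.66 tilt 0.03 F [ 0.42 -0.42  0.84] w 0.997
row [ 1.331 -1.314  2.866] turn -0.244
```

```bash
python3 -m pendant '[[0.7,-0.7,0,-0.24,0],[1.33,-1.31,0.3,-0.24,0.3],[1.33,-1.31,1.3,-0.24,0.3],[1.33,-1.31,2.2,-0.24,0.3],[1.33,-1.31,2.86,-0.24,0.3]]' 40;  python3 -m pendant '[[0,0,0,0,0.3],[0,0,0,0,0.3]]';python3 - <<'E'
from h import *
to(.516,-.3253,.112,-2.2)
take('wrist','2'); take('side','2')
E
```

```text
clock: 1.82
position: [0.5158, -0.3247, 0.1106]
ee_rot: [1.0, -0.019, -0.001, -0.0]
ft_force: [0.1, -0.6, 1.1]
grip_width: 0.692
clock: 2.08
position: [0.5173, -0.3248, 0.1137]
ee_rot: [1.0, -0.019, 0.001, 0.0]
ft_force: [0.8, -0.3, 0.3]
grip_width: 0.699
clk 2.08 p [ 0.5173 -0.3248  0.1137] th -2.13 tilt 0.1 F [ 0.78 -0.25  0.31] w 0.699
row [-0.033  0.014  0.042] turn 0.012
```

View pics/wrist_2.png

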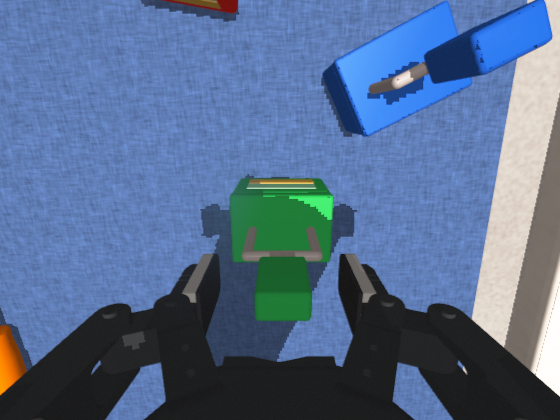

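The tab (255–311, 320) sits centred between the fingers. Closing.

```bash
python3 -m pendant '[[0,0,0,0,1],[0,0,0,0,1],[0,0,0,0,1],[0,0,0,0,1],[0,0,0,0,1]]' 50;  python3 - <<'E'
from h import *
to(.516,-.3253,.30,-2.2)
E
```

```text
clock: 2.8
position: [0.5173, -0.3243, 0.1128]
ee_rot: [1.0, -0.018, 0.0, 0.0]
ft_force: [-0.3, -1.0, 3.3]
grip_width: 0.274
clk 2.8 p [ 0.5173 -0.3243  0.1128] th -2.09 tilt 0.06 F [-0.29 -0.99  3.32] w 0.274
row [-0.028  0.029 -4.68 ] turn 0.018
```

```bash
python3 -m pendant '[[0,0,-0.15,0,1],[0,0,-0.5,0,1],[0,0,-1.2,0,1],[0,0,-2.2,0,1],[0,0,-3.2,0,1]]';  python3 -m pendant '[[0,0,-1.2,0,1],[0,0,-2.2,0,1],[-0.5,0,-2.3,0,1],[-1.5,0,-2.3,0,1],[-2.1,0,-2.3,0,1]]';  python3 -m pendant '[[0,0,0,0,1],[0,0,0,0,1],[0,0,0,0,1]]'; python3 - <<'E'
from h import *
to(.43,.10,.33,0)
I,P,c=take('wrist','3')
for _ in range(3):
    camera('scene'); print(manip.get_obs()['ft_force'])
E
```

```text
clock: 3.42
position: [0.5169, -0.3235, 0.2421]
ee_rot: [1.0, -0.018, -0.0, -0.0]
ft_force: [0.7, -0.4, -2.1]
grip_width: 0.272
clock: 4.05
position: [0.4315, -0.3207, 0.3332]
ee_rot: [1.0, -0.018, 0.0, 0.0]
ft_force: [0.4, -0.1, -3.1]
grip_width: 0.271
clock: 4.42
position: [0.4339, -0.3204, 0.3322]
ee_rot: [1.0, -0.018, -0.0, -0.0]
ft_force: [0.2, -0.0, -2.7]
grip_width: 0.272
clk 4.42 p [ 0.4339 -0.3204  0.3322] th -2.01 tilt 0.03 F [ 0.24 -0.03 -2.69] w 0.272
row [ -0.465 -10.5     0.059] turn -0.334
[ 0.02198585  0.2438409  -3.00488984]
[-0.16177139 -0.20564968 -2.07843589]
[-0.15346958  0.24259244 -2.7689675 ]
```

View pics/wrist_3.png

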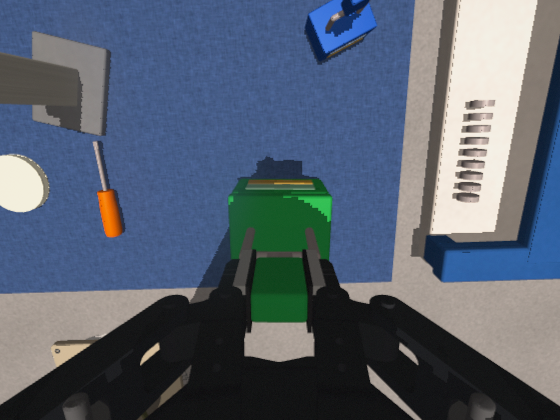

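```bash
python3 -m pendant '[[0,-0.7,0,0,1],[-0.2,-2,0,0,1],[-0.45,-3.5,0.05,0,1],[-0.45,-5,0.05,-0.3,1],[-0.45,-6.5,0.05,-0.3,1]]';  python3 -m pendant '[[0,-1.5,0,0,1],[0,-3,0,0,1],[0,-3.8,0,0,1],[0,-4,0,0,1],[0,-4,0,0,1]]';  python3 -m pendant '[[0,0,0,0,1],[0,0,0,0,1]]'; python3 - <<'E'
from h import *
to(.587,.19,.30,80)
I,P,c=take('wrist','4')
E
```

```text
clock: 5.25
position: [0.4244, -0.0584, 0.3305]
ee_rot: [1.0, -0.002, 0.0, 0.0]
ft_force: [1.2, -0.7, -1.7]
grip_width: 0.271
clock: 5.88
position: [0.4254, 0.0994, 0.3303]
ee_rot: [1.0, -0.002, 0.0, 0.0]
ft_force: [-0.1, -0.1, -2.8]
grip_width: 0.274
clock: 6.12
position: [0.4255, 0.0986, 0.3303]
ee_rot: [1.0, -0.003, -0.0, 0.0]
ft_force: [0.3, 0.8, -3.3]
grip_width: 0.273
clk 6.12 p [0.4255 0.0986 0.3303] th -0.38 tilt 0.01 F [ 0.29  0.77 -3.29] w 0.273
row [ 4.023 -2.311  0.756] turn -13.396
```

View pics/wrist_4.png

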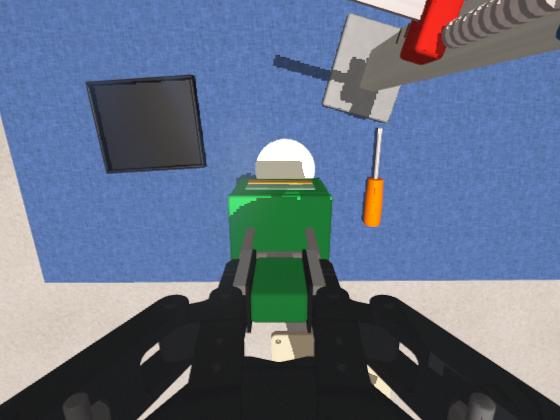

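The tray rim is at (88–205, 77–172). The hook lies just beyond the top edge at (350,0), so I'll go forward 5 cm and up.

```bash
python3 -m pendant '[[0.7,0,-0.7,0,1],[1.25,0,-1.25,0,1],[1.25,0,-1.25,0,1],[1.25,0,-1.25,0,1]]'; python3 - <<'E'
from h import *
to(.587,.19,.30,80)
I,P,c=take('wrist','5')
crop(I,220,0,480,180,3,'pics/c5.png')
E
```

```text
clock: 6.68
position: [0.4747, 0.0993, 0.3796]
ee_rot: [1.0, -0.002, -0.001, 0.0]
ft_force: [-0.1, -0.5, -2.7]
grip_width: 0.271
clk 6.67 p [0.4747 0.0993 0.3796] th -0.27 tilt 0.07 F [-0.07 -0.47 -2.72] w 0.271
row [ 2.798 -2.281  1.986] turn -13.379
```

View pics/c5.png

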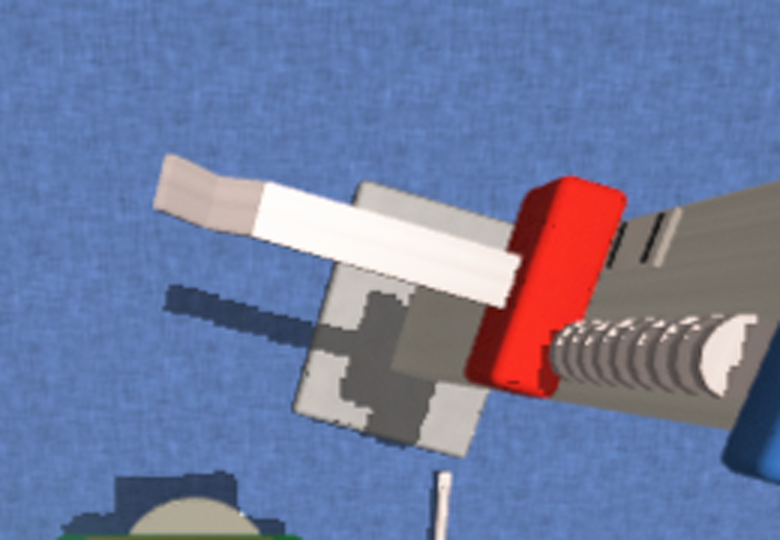

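The hook is clear: V line from crop (217,178) to (205,228), tip edge (170,155)–(155,209), level bar from (260,208) to (510,280).

```bash
python3 - <<'E'
from h import *
P=np.load('pics/wrist_5.npy'); I=cv2.imread('pics/wrist_5.png').astype(int)
cx=None
X=P[...,0];Y=P[...,1];Z=P[...,2]
sub=P[0:130,220:480].reshape(-1,3); col=I[0:130,220:480].reshape(-1,3)
m=(sub[:,2]>.225)&(sub[:,2]<.265)&(sub[:,1]>.02)&~((col[:,2]>1.6*col[:,1]))
q=sub[m]; print(m.sum())
r=cv2.minAreaRect((q[:,:2]*1000).astype(np.float32)); print(r); b=cv2.boxPoints(r); print(b)
# direction from level portion
l=q[(q[:,2]>.2455)&(q[:,1]<.075)]; print('level z',np.median(l[:,2]),len(l))
cc=l[:,:2].mean(0); u,s,vt=np.linalg.svd(l[:,:2]-cc); d=vt[0]*np.sign(vt[0][1]); print('dir',np.degrees(np.arctan2(d[1],d[0])),cc)
t=(q[:,:2]-cc)@d; w=(q[:,:2]-cc)@np.array([-d[1],d[0]])
for a in np.arange(0,.095,.003):
    k=(t>a)&(t<a+.003)
    if k.any(): print(round(a+.0015,4),k.sum(),round(np.median(q[k,2]),4),round(w[k].min(),4),round(w[k].max(),4))
E
```

```text
1998
((580.1721801757812, 61.75323486328125), (90.01827239990234, 14.31903076171875), 74.77519989013672)
[[561.4442    20.203926]
 [575.26074   16.44365 ]
 [598.90015  103.30254 ]
 [585.0836   107.06282 ]]
level z 0.24793331258776025 1266
dir 73.84799787414174 [0.57634765 0.04769355]
0.0015 68 0.2479 -0.0072 0.007
0.0045 67 0.2479 -0.007 0.007
0.0075 69 0.2481 -0.0069 0.0071
0.0105 67 0.2478 -0.0064 0.0072
0.0135 66 0.2478 -0.0067 0.0072
0.0165 70 0.248 -0.0066 0.0072
0.0195 67 0.2479 -0.0066 0.0072
0.0225 69 0.248 -0.0068 0.0073
0.0255 69 0.2481 -0.0062 0.0075
0.0285 69 0.2481 -0.0064 0.0076
0.0315 71 0.2475 -0.0066 0.0075
0.0345 72 0.2448 -0.0065 0.0076
0.0375 68 0.2419 -0.006 0.0076
0.0405 67 0.239 -0.0065 0.0078
0.0435 64 0.2362 -0.0061 0.0077
0.0465 67 0.238 -0.0061 0.0078
0.0495 69 0.2411 -0.0062 0.0078
0.0525 72 0.2438 -0.0061 0.0079
0.0555 75 0.2469 -0.0063 0.0079
0.0585 55 0.2468 -0.0055 0.0078
```

```bash
python3 - <<'E'
from h import *
o,p,M=pose()
P=np.load('pics/wrist_5.npy'); I=cv2.imread('pics/wrist_5.png').astype(int); B,G,Rr=I[...,0],I[...,1],I[...,2]
g=(G>B*1.3)&(G>Rr*1.4); q=(P-p)@M
g&=np.abs(q).max(-1)<.12
for lo,hi in((.040,.06),(-.05,.003),(.065,.115)):
    m=g&(q[...,2]>lo)&(q[...,2]<hi)
    k=q[m]; r=cv2.minAreaRect((k[:,:2]*1000).astype(np.float32)); print(m.sum(),r,np.median(k[:,2]),k.min(0),k.max(0))
to(.612,.177,.33,74.7)
E
```

```text
5508 ((0.9131526947021484, -0.8759498596191406), (46.89836120605469, 69.47886657714844), 0.2868020832538605) 0.052272729680913184 [-0.02270534 -0.03557028  0.04072689] [0.0244335  0.03387502 0.05988624]
3505 ((1.7406644821166992, 4.511651992797852), (35.13335037231445, 19.504056930541992), 89.62987518310547) -0.032512427515802994 [-0.00812464 -0.0130676  -0.03753966] [ 0.01153011  0.02204172 -0.0006636 ]
432 ((23.88690948486328, -0.6069869995117188), (66.73970031738281, 1.8310128450393677), 89.96531677246094) 0.071035017802411 [ 0.02296246 -0.03397661  0.06501472] [0.02480352 0.03276338 0.10998188]
clk 6.72 p [0.4746 0.0993 0.3796] th -0.27 tilt 0.07 F [ 0.18  0.   -3.42] w 0.27
row [ 3.427 -1.96   1.234] turn -12.495
```

```bash
python3 -m pendant '[[0,-0.8,0,-1.5,1],[0.8,-1.6,0.3,-3,1],[1.8,-1.96,0.6,-4.7,1],[2.6,-1.96,1,-6.4,1],[3.43,-1.96,1.23,-8,1]]';  python3 -m pendant '[[0,0,0,-1.6,1],[0,0,0,-3.2,1],[0,0,0,-4.5,1],[0,0,0,-4.5,1],[0,0,0,-4.5,1]]'; python3 - <<'E'
from h import *
to(.612,.178,.273,74.7)
E
```

```text
clock: 7.35
position: [0.613, 0.1771, 0.3297]
ee_rot: [0.913, 0.407, -0.001, 0.0]
ft_force: [-0.4, 0.3, -1.4]
grip_width: 0.274
clock: 7.98
position: [0.6126, 0.177, 0.3309]
ee_rot: [0.796, 0.606, -0.0, 0.0]
ft_force: [0.0, 0.7, -3.0]
grip_width: 0.271
clk 7.97 p [0.6126 0.177  0.3309] th 74.56 tilt 0.03 F [ 0.02  0.66 -2.97] w 0.271
row [ 0.021 -0.02   1.448] turn -0.024
```

```bash
python3 -m pendant '[[0,0,0.6,0,1],[0.02,-0.02,1.3,0,1],[0.02,-0.02,1.45,0,1],[0.02,-0.02,1.45,0,1],[0.02,-0.02,1.45,0,1]]'; python3 - <<'E'
from h import *
to(.588,.0914,.273,74.7)
a,_,_=take('scene','6'); b,_,_=take('side','6')
A=cv2.resize(a[90:220,260:390],None,fx=3,fy=3,interpolation=2);Bb=cv2.resize(b[140:270,200:330],None,fx=3,fy=3,interpolation=2)
cv2.imwrite('pics/c6.png',np.hstack([A,Bb]))
E
```

```text
clock: 8.6
position: [0.6127, 0.1784, 0.2744]
ee_rot: [0.795, 0.607, 0.001, 0.0]
ft_force: [0.3, -0.4, -2.3]
grip_width: 0.27
clk 8.6 p [0.6127 0.1784 0.2744] th 74.7 tilt 0.1 F [ 0.27 -0.37 -2.32] w 0.27
row [-2.261 -0.022  0.033] turn 0.0
```

View pics/c6.png

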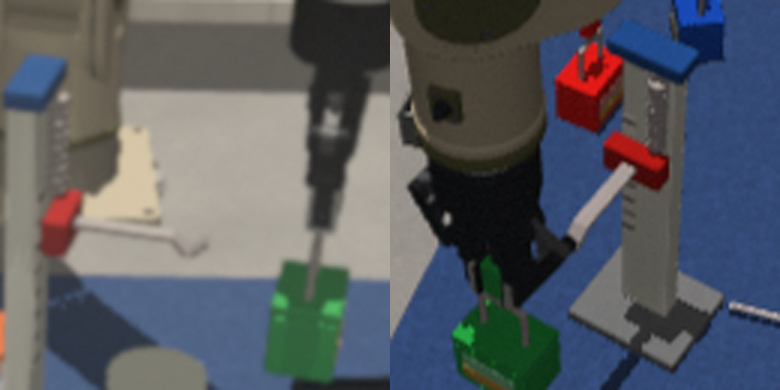

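The cassette stands ahead of the hook, with the bar just above tip level (scene crop 315,235 vs tip 205,243). Sliding in.

```bash
python3 -m pendant '[[-0.3,0,0.02,0,1],[-0.7,-0.01,0.02,0,1],[-1.1,-0.01,0.02,0,1],[-1.5,-0.02,0.02,0,1],[-1.8,-0.02,0.02,0,1]]';python3 -m pendant '[[-0.25,0,0,0,1],[-0.46,0,0,0,1],[-0.46,0,0,0,1],[-0.46,0,0,0,1]]'; python3 - <<'E'
from h import *
to(.588,.0914,.273,74.7)
a,_,_=take('scene','7'); b,P,_=take('side','7');take('wrist','7')
A=cv2.resize(a[90:220,260:390],None,fx=3,fy=3,interpolation=2);Bb=cv2.resize(b[140:270,200:330],None,fx=3,fy=3,interpolation=2)
cv2.imwrite('pics/c7.png',np.hstack([A,Bb]))
E
```

```text
clock: 9.32
position: [0.5923, 0.1073, 0.2724]
ee_rot: [0.795, 0.606, -0.0, 0.0]
ft_force: [-0.7, 0.0, -2.5]
grip_width: 0.277
clock: 9.82
position: [0.5877, 0.0917, 0.2723]
ee_rot: [0.795, 0.607, 0.0, -0.0]
ft_force: [-0.8, 0.3, -2.6]
grip_width: 0.274
clk 9.82 p [0.5877 0.0917 0.2723] th 74.76 tilt 0.02 F [-0.78  0.26 -2.64] w 0.274
row [-0.005  0.009 -0.018] turn 0.01
```

View pics/c7.png

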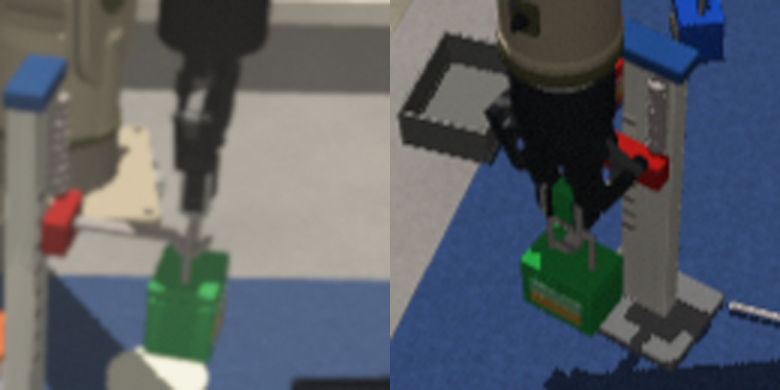

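View pics/wrist_7.png

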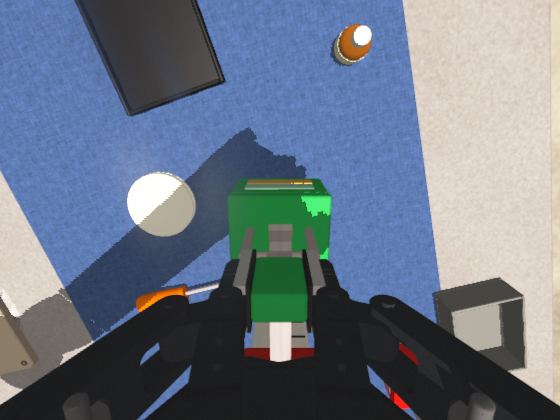

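The eye is threaded, with the V strip visible through the window at (280,240) and centred on the tab. I'll sample the force and torques while the cassette hangs freely in the gripper.

```bash
python3 - <<'E'
from h import *
F=[];T=[];Q=[];p=[]
for i in range(16):
    camera('side'); o=manip.get_obs(); F.append(o['ft_force']);T.append(o['tau']);Q.append(o['joint_pos']);p.append(o['position'])
np.set_printoptions(precision=4,suppress=True)
for a in(F,T,Q,p): a=np.array(a); print(a.mean(0),a.std(0))
print(np.array(F)[:,2]); print(o['clock'])
E
```

```text
[ 0.0762  0.2481 -2.9237] [0.5225 0.5792 0.4751]
[ -0.022  -54.4808 -10.7615 -39.6261   0.0201   0.0048  -0.0007] [0.0234 0.0138 0.0127 0.0025 0.0016 0.0004 0.0007]
[ 0.4486  0.3676 -0.878   1.4465  0.282   1.4584 -0.6941] [0.0002 0.0001 0.0001 0.     0.     0.     0.    ]
[0.5877 0.0912 0.2723] [0.     0.0002 0.    ]
[-2.6398 -3.4948 -2.756  -3.1433 -2.5734 -2.8177 -2.259  -3.7642 -3.2276
 -2.1232 -3.145  -2.0949 -3.377  -3.286  -3.1221 -2.9555]
10.775
```

```bash
python3 - <<'E'
import numpy as np
from scipy.spatial.transform import Rotation as R
def geo(q):
    A=R.from_euler('ZYZ',q[:3]); a2=R.from_euler('Z',q[0]).apply([0,1,0]); a3=A.apply([0,0,1]);u=a3; a4=A.apply([0,1,0])
    d=(A*R.from_euler('Y',q[3])).apply([0,0,1]); z=np.array([0,0,1.])
    perp=(A*R.from_euler('Y',q[3])).apply([1,0,0]); up=A.apply([1,0,0])
    g=lambda a,r:a@np.cross(r,z)
    return g(a4,d),g(a4,perp),g(a2,u),g(a2,d),g(a3,d),g(a2,up),g(a2,perp)
s=[1.16342945,0.332861,-0.06469633,1.46096069,0.02159945,1.34993231,-.0885]; n=[.4486,.3676,-.878,1.4465,.282,1.4584,-.6941]
gs,gn=geo(s),geo(n); print(np.round(gs,4)); print(np.round(gn,4))
print('K4',-39.1606/gs[0],-39.6261/gn[0],'K3',-10.7615/gn[4], .04930/gs[4])
K=-39.1606/gs[0];M=(-62.5466-K*gs[3])/gs[2];print('tau2: M1',M)
# loaded: tau2 = (M+dm*L1)*gn2+(K+dm*L2)*gn3
print('resid2',-54.4808-M*gn[2]-K*gn[3],gn[2],gn[3])
E
```

```text
[-0.9752  0.2205 -0.3267 -0.9733 -0.021  -0.9431  0.2214]
[-0.9544  0.1121 -0.3594 -0.636  -0.2744 -0.596   0.2827]
K4 40.1582172818226 41.51722910045417 K3 39.21918005361932 -2.347912078278533
tau2: M1 71.80423980481471
resid2 -3.136276266756152 -0.3593768070316448 -0.6359780645047566
```

```bash
python3 - <<'E'
import numpy as np, itertools
from scipy.spatial.transform import Rotation as R
s=np.array([1.16342945,0.332861,-0.06469633,1.46096069,0.02159945,1.34993231,-.08846842]); n=np.array([.4486,.3676,-.878,1.4465,.282,1.4584,-.6941])
for sg in itertools.product([1,-1],repeat=3):
    S=np.array([-1,1,sg[0],1,sg[1],1,sg[2]])
    r=[]
    for q in(s,n):
        A=R.from_euler('ZYZ',(S*q)[:3]);B=A*R.from_euler('Y',q[3])*R.from_euler('ZYZ',(S*q)[4:7])
        r+= [B.apply([0,0,1]).round(3),np.degrees(np.arctan2(*B.apply([1,0,0])[[1,0]])).round(2)]
    print(sg,r)
E
```

```text
(1, 1, 1) [array([-0.001,  0.001, -1.   ]), np.float64(114.63), array([ 0., -0., -1.]), np.float64(143.86)]
(1, 1, -1) [array([-0.001,  0.001, -1.   ]), np.float64(104.49), array([ 0., -0., -1.]), np.float64(64.32)]
(1, -1, 1) [array([-0.04 , -0.013, -0.999]), np.float64(115.17), array([-0.511, -0.146, -0.847]), np.float64(142.92)]
(1, -1, -1) [array([-0.04 , -0.013, -0.999]), np.float64(105.04), array([-0.511, -0.146, -0.847]), np.float64(72.54)]
(-1, 1, 1) [array([ 0.037,  0.02 , -0.999]), np.float64(121.64), array([-0.205,  0.491, -0.847]), np.float64(-123.95)]
(-1, 1, -1) [array([ 0.037,  0.02 , -0.999]), np.float64(111.51), array([-0.205,  0.491, -0.847]), np.float64(165.67)]
(-1, -1, 1) [array([-0.001,  0.001, -1.   ]), np.float64(122.19), array([ 0.,  0., -1.]), np.float64(-115.73)]
(-1, -1, -1) [array([-0.001,  0.001, -1.   ]), np.float64(112.05), array([ 0.,  0., -1.]), np.float64(164.74)]
```

```bash
cat > grav.py <<'E'
import numpy as np
from scipy.spatial.transform import Rotation as R
S=np.array([-1,1,-1,1,-1,1,-1])
z=np.array([0,0,1.])
def fr(q):
    q=S*np.array(q); A=R.from_euler('ZYZ',q[:3]); E=A*R.from_euler('Y',q[3])
    a2=R.from_euler('Z',q[0]).apply([0,1,0]); ax,a4,u=A.apply(np.eye(3)); ex,_,d=E.apply(np.eye(3))
    return a2,u,ax,a4,d,ex
g=lambda a,r:a@np.cross(r,z)
def rows(q,L1,L2,e,load,U=True):
    a2,u,ax,a4,d,ex=fr(q); out=[]
    pay=L1*u+L2*d+e*a4
    for a,sgn,up in((a2,1,1),(u,-1,0),(a4,1,0)):
        # unknown: M,K,We,P,U,mg
        v=[g(a,u)*up,g(a,d),g(a,a4),g(a,ex),g(a,ax)*up,load*(g(a,(pay if up else L2*d+e*a4)))]
        out.append(sgn*np.array(v))
    return np.array(out)
E
python3 - <<'E'
from grav import *
s=np.array([1.16342945,0.332861,-0.06469633,1.46096069,0.02159945,1.34993231,-.08846842]); n=np.array([.4486,.3676,-.878,1.4465,.282,1.4584,-.6941])
A=[];b=[]
for q,p in((s,(.2344,-.5790,.2306)),(n,(.5877,.0912,.2723))):
    a2,u,ax,a4,d,ex=fr(q)
    for k in range(3): A.append([u[k],d[k],a4[k],1. if k==2 else 0]);b.append(p[k])
x,res,_,_=np.linalg.lstsq(np.array(A),np.array(b),rcond=None); print('L1 L2 e h-L3',x,res,np.array(A)@x-b)
L1,L2,e=x[:3]
ts=[-62.5466,.04930,-39.1606];tn=[-54.4808,-10.7615,-39.6261]
B=np.vstack([rows(s,L1,L2,e,0),rows(n,L1,L2,e,1)]);t=np.array(ts+tn)
for cols in([0,1,2,5],[0,1,2,3,5],[0,1,2,4,5],[0,1,2,3,4,5]):
    y,_,_,sv=np.linalg.lstsq(B[:,cols],t,rcond=None); print(cols,y,'res',B[:,cols]@y-t,'cond',sv[0]/sv[-1])
E
```

```text
L1 L2 e h-L3 [ 0.44231267  0.48273717 -0.04284614 -0.0773008 ] [0.00014052] [-0.00073339  0.00786416  0.00278451  0.00787144  0.0008202  -0.00278451]
[0, 1, 2, 5] [71.27820499 40.16268129 -2.68913328  2.80726426] res [ 0.00322331 -0.0157795  -0.00435311 -0.00293066  0.01410577 -0.00059463] cond 7.813789248378034
[0, 1, 2, 3, 5] [71.31042454 40.20831643 -2.73803965  0.23605258  2.77879908] res [-0.00244636 -0.00133767  0.00319539  0.00222425  0.00820729 -0.00458229] cond 25.303225183446056
[0, 1, 2, 4, 5] [ 7.11324124e+01  4.01583126e+01 -2.70224229e+00  5.75863733e-02
  2.82438898e+00] res [ 0.00000000e+00 -1.14133756e-02 -9.29664062e-05 -2.13162821e-14
  1.62135037e-02 -4.31513339e-03] cond 39.09213961361164
[0, 1, 2, 3, 4, 5] [71.61963759 40.24830893 -2.74587059  0.39842604 -0.1133815   2.72550196] res [-2.13162821e-14  3.12250226e-15 -2.84217094e-14 -3.55271368e-14
 -5.32907052e-15 -1.42108547e-14] cond 77.48389078565222
```

Torque model and force sensor agree: weight is about 2.8–2.9 N, so the hook should settle about 42 mm down (TCP ≈ 0.210). Lowering at about 4 cm/s or less.

```bash
cat >> grav.py <<'E'
def residual(q,t):
    L1,L2,e=.4423,.4827,-.0428
    B=rows(q,L1,L2,e,1); k=np.array([71.278,40.163,-2.689,0,0])
    r=np.array(t)[1:4]-B[:,:5]@k
    return (B[:,5]@r)/(B[:,5]@B[:,5]), r/B[:,5]
E
cat > samp.py <<'E'
from h import *; from grav import residual
import sys
N=int(sys.argv[1]) if len(sys.argv)>1 else 6
F=[];r=[];p=[]
for i in range(N):
    camera('side'); o=manip.get_obs(); F.append(o['ft_force'][2]); a,b=residual(o['joint_pos'],o['tau']); r.append([a,*b]); p.append(o['position'])
print('clk',round(o['clock'],2),'Fz',np.mean(F).round(3),'mg left',np.mean(r,0).round(3),'p',np.mean(p,0).round(4),'std z',np.std(p,0)[2].round(5))
E
python3 -m pendant '[[0,0,0.1,0,1],[0,0,0.2,0,1],[0,0,0.3,0,1],[0,0,0.38,0,1],[0,0,0.44,0,1]]'; python3 samp.py 4
python3 -m pendant '[[0,0,0.06,0,1],[0,0,0.14,0,1],[0,0,0.24,0,1],[0,0,0.34,0,1],[0,0,0.44,0,1]]';python3 -m pendant '[[0,0,0.05,0,1],[0,0,0.06,0,1],[0,0,0.06,0,1]]'; python3 samp.py 6
```

```text
clock: 11.4
position: [0.5877, 0.0911, 0.2544]
ee_rot: [0.795, 0.607, -0.0, 0.0]
ft_force: [0.0, 0.2, -2.7]
grip_width: 0.271
clk 11.6 Fz -3.561 mg left [3.058 3.067 3.248 3.033] p [0.5877 0.0911 0.2545] std z 0.00022
clock: 12.22
position: [0.5878, 0.0911, 0.2368]
ee_rot: [0.795, 0.607, 0.0, 0.0]
ft_force: [0.6, -0.9, -0.8]
grip_width: 0.275
clock: 12.6
position: [0.5877, 0.0911, 0.2348]
ee_rot: [0.795, 0.607, -0.0, 0.0]
ft_force: [-0.3, -0.9, -2.5]
grip_width: 0.275
clk 12.9 Fz -1.424 mg left [1.772 1.35  5.14  2.006] p [0.5877 0.0911 0.2348] std z 2e-05
```

```bash
python3 -m pendant '[[0,0,0.08,0,1],[0,0,0.18,0,1],[0,0,0.3,0,1],[0,0,0.42,0,1],[0,0,0.5,0,1]]';python3 -m pendant '[[0,0,0.05,0,1],[0,0,0.07,0,1],[0,0,0.07,0,1],[0,0,0.07,0,1]]'; sed -i "s/F.append(o\['ft_force'\]\[2\])/F.append(o['ft_force'])/; s/np.mean(F).round(3)/np.mean(F,0).round(3)/" samp.py; python3 samp.py 20
python3 - <<'E'
from h import *
a,_,_=take('scene','8'); b,P,_=take('side','8');take('wrist','8')
A=cv2.resize(a[90:220,260:390],None,fx=3,fy=3,interpolation=2);Bb=cv2.resize(b[140:270,200:330],None,fx=3,fy=3,interpolation=2)
cv2.imwrite('pics/c8.png',np.hstack([A,Bb]))
E
```

```text
clock: 13.52
position: [0.5877, 0.0911, 0.2143]
ee_rot: [0.795, 0.607, -0.0, -0.0]
ft_force: [-0.5, -2.2, 0.6]
grip_width: 0.271
clock: 14.02
position: [0.5878, 0.0911, 0.212]
ee_rot: [0.795, 0.607, 0.0, 0.0]
ft_force: [-1.9, -1.5, -0.5]
grip_width: 0.275
clk 15.03 Fz [-1.071 -1.692  0.132] mg left [0.848 0.062 6.52  1.317] p [0.5877 0.0911 0.2119] std z 3e-05
```

View pics/c8.png

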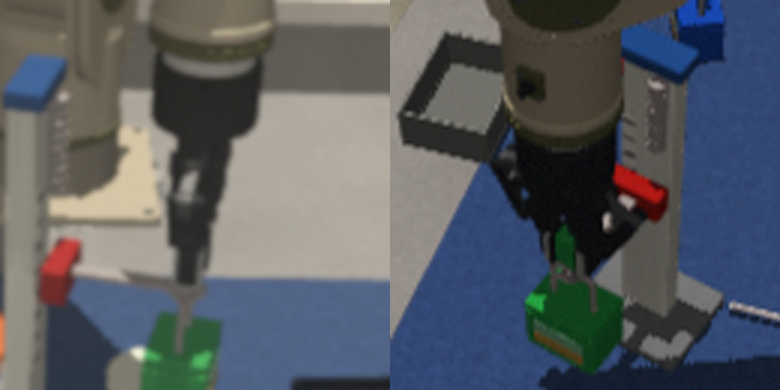

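The hook is drawn down, but there's a horizontal pull of about 2 N toward the column. The bar is on the tip-side flank of the V, so I'll shift along tool −x.

```bash
python3 -m pendant '[[-0.015,0,0,0,1],[-0.03,0,0,0,1],[-0.03,0,0,0,1]]' >/dev/null; python3 samp.py 12;python3 -m pendant '[[-0.015,0,0,0,1],[-0.03,0,0,0,1],[-0.03,0,0,0,1]]'>/dev/null; python3 samp.py 12
```

```text
clk 16.15 Fz [1.207 2.419 0.114] mg left [-1.02   0.056 -9.868 -1.567] p [0.5875 0.0904 0.212 ] std z 2e-05
clk 17.12 Fz [ 3.668  6.547 -0.053] mg left [ -2.694   0.068 -26.36   -4.011] p [0.5874 0.0902 0.2123] std z 2e-05
```

```bash
python3 -m pendant '[[0.02,0,0,0,1],[0.047,0,0,0,1],[0.047,0,0,0,1]]' >/dev/null; python3 samp.py 16
```

```text
clk 18.3 Fz [ 0.658  1.617 -0.062] mg left [-0.592  0.086 -6.037 -0.949] p [0.5875 0.0904 0.2118] std z 2e-05
```

```bash
python3 -m pendant '[[0.01,0,0,0,1],[0.013,0,0,0,1],[0.013,0,0,0,1]]' >/dev/null; python3 samp.py 24
```

```text
clk 19.88 Fz [-1.615e+00 -4.181e+00 -4.000e-03] mg left [ 1.613  0.067 16.815  2.181] p [0.5876 0.0907 0.2118] std z 2e-05
```

```bash
python3 -m pendant '[[-0.005,0,0,0,1],[-0.0094,0,0,0,1],[-0.0094,0,0,0,1]]' >/dev/null; python3 samp.py 16
```

```text
clk 21.05 Fz [-1.726 -4.659  0.031] mg left [ 1.6200e+00 -1.0000e-02  1.8849e+01  2.1130e+00] p [0.5876 0.0907 0.2119] std z 1e-05
```

```bash
python3 -m pendant '[[-0.01,0,0,0,1],[-0.015,0,0,0,1],[-0.015,0,0,0,1]]' >/dev/null; python3 samp.py 10
```

```text
clk 21.93 Fz [ 0.091 -1.396 -0.047] mg left [ 0.169 -0.027  5.504 -0.059] p [0.5876 0.0906 0.212 ] std z 1e-05
```

Vertical force is about 0 and the lateral force is small. Releasing with the fingers opening gradually.

```bash
python3 -m pendant '[[-0.004,0,0,0,1],[-0.004,0,0,0,0.66],[-0.004,0,0,0,0.6],[-0.004,0,0,0,0.5],[-0.004,0,0,0,0.4]]' 20; python3 - <<'E'
from h import *
for i in range(3):
    I,P,c=take('side',f'r{i}')
    J=I.astype(int); m=(J[...,1]>1.4*J[...,0])&(J[...,1]>1.5*J[...,2])&(P[...,1]>-.02)&(P[...,1]<.2)&(P[...,2]>.05)
    print(m.sum(),np.nanmean(P[m],0).round(4),np.argwhere(m).mean(0).round(2))
    mr=(J[...,2]>120)&(J[...,1]<60)&(P[...,1]>-.05)&(P[...,1]<.1)&(P[...,2]>.1); print('carriage',mr.sum(),np.argwhere(mr).mean(0).round(2),np.nanmean(P[mr],0).round(4))
to(0,0,0,0)
crop(I,200,140,360,300,4,'pics/c9.png')
E
```

```text
clock: 22.55
position: [0.5874, 0.09, 0.2119]
ee_rot: [0.795, 0.607, 0.0, 0.0]
ft_force: [0.3, -0.3, -0.7]
grip_width: 0.601
735 [0.5812 0.0996 0.1611] [241.94 261.73]
carriage 97 [200.76 281.86] [ 0.5602 -0.0018  0.2158]
742 [0.5813 0.0996 0.1609] [241.99 261.72]
carriage 98 [200.74 281.81] [ 0.5604 -0.0018  0.2158]
735 [0.5813 0.0996 0.161 ] [241.96 261.71]
carriage 98 [200.81 281.89] [ 0.5601 -0.0017  0.2157]
clk 22.7 p [0.5874 0.09   0.2119] th 74.73 tilt 0.01 F [-0.56  0.02 -0.32] w 0.6
row [ -6.039 -13.575   5.297] turn 12.454
```

View pics/c9.png

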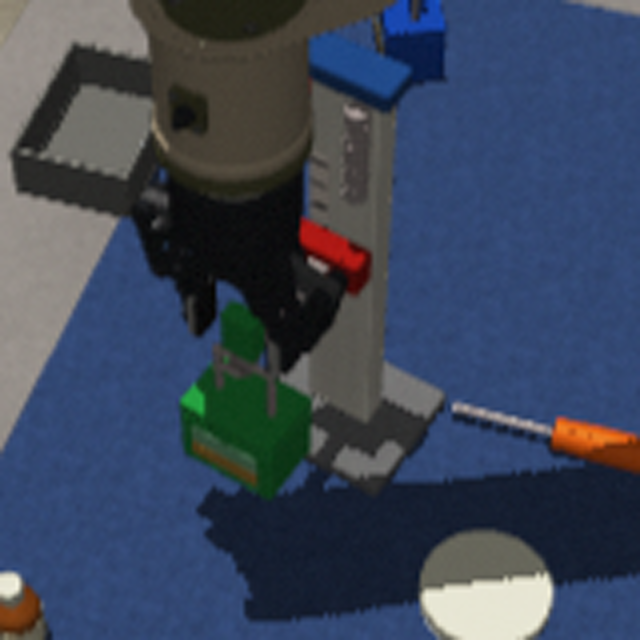

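Released: the cassette hangs still and upright with fingers clear on both sides (side crop tab at (242,330)). Waiting over 2 s.

```bash
for i in 1 2 3 4; do python3 -m pendant '[[0,0,0,0,0.3],[0,0,0,0,0.3],[0,0,0,0,0.3],[0,0,0,0,0.3],[0,0,0,0,0.3]]' >/dev/null; done; python3 - <<'E'
from h import *
I,P,c=take('side','s9')
J=I.astype(int); m=(J[...,1]>1.4*J[...,0])&(J[...,1]>1.5*J[...,2])&(P[...,1]>-.02)&(P[...,1]<.2)&(P[...,2]>.05)
print(m.sum(),np.nanmean(P[m],0).round(4),np.argwhere(m).mean(0).round(2))
I,P,c=take('wrist','9')
o,p,M=pose(); q=(P-p)@M; J=I.astype(int); g=(J[...,1]>1.3*J[...,0])&(J[...,1]>1.4*J[...,2])&(np.abs(q).max(-1)<.12)
for lo,hi in((.040,.06),(-.05,-.03),(.065,.115)):
    k=q[g&(q[...,2]>lo)&(q[...,2]<hi)]; r=cv2.minAreaRect((k[:,:2]*1000).astype(np.float32)); print(len(k),r,np.median(k[:,2]))
to(.5877,.0907,.212,74.7)
E
```

```text
735 [0.5811 0.0995 0.1613] [241.86 261.79]
5211 ((0.4592704772949219, 0.3277473449707031), (49.76628875732422, 69.69843292236328), 0.019793706014752388) 0.05223327097411451
1937 ((0.7068691253662109, 0.10918426513671875), (23.620595932006836, 14.564351081848145), 88.52378845214844) -0.03552421620677834
522 ((25.040985107421875, 0.4571113586425781), (1.8601220846176147, 66.957275390625), 0.19841612875461578) 0.07241381409483881
clk 25.3 p [0.5874 0.09   0.2119] th 74.72 tilt 0.0 F [-0.91 -0.52  0.87] w 0.7
row [ 0.018  0.002 -0.003] turn 0.004
```

View pics/wrist_9.png

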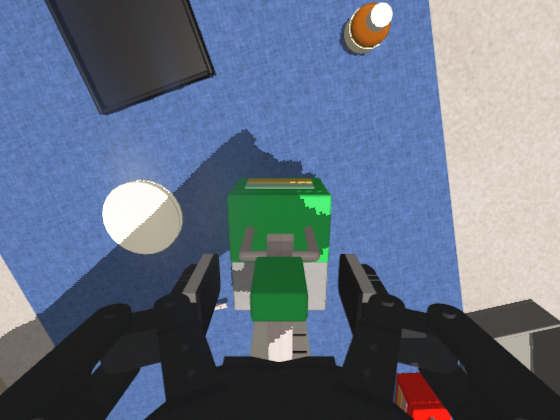

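Still hanging steadily (under 0.3 mm change over 2.6 s) and centred. Regripping, then lifting slowly.

```bash
python3 -m pendant '[[0,0,0,0,0.5],[0,0,0,0,0.65],[0,0,0,0,0.72],[0,0,0,0,0.8],[0,0,0,0,1]]' 30; python3 -m pendant '[[0,0,0,0,1],[0,0,0,0,1],[0,0,0,0,1],[0,0,-0.03,0,1],[0,0,-0.08,0,1]]' 50;  python3 samp.py 2
```

```text
clock: 25.92
position: [0.5874, 0.09, 0.2119]
ee_rot: [0.795, 0.607, 0.0, 0.0]
ft_force: [-0.4, -0.4, -0.4]
grip_width: 0.279
clock: 26.55
position: [0.5874, 0.0901, 0.2152]
ee_rot: [0.795, 0.607, 0.0, 0.0]
ft_force: [0.6, 0.4, -0.4]
grip_width: 0.271
clk 26.65 Fz [ 0.495 -0.258  0.458] mg left [-0.702 -0.79  -0.057 -0.65 ] p [0.5875 0.09   0.2154] std z 5e-05
```

```bash
python3 -m pendant '[[0,0,-0.06,0,1],[0,0,-0.15,0,1],[0,0,-0.24,0,1],[0,0,-0.33,0,1],[0,0,-0.42,0,1]]'; python3 -m pendant '[[0,0,-0.09,0,1],[0,0,-0.18,0,1],[0,0,-0.25,0,1],[0,0,-0.31,0,1],[0,0,-0.36,0,1]]';python3 -m pendant '[[0,0,-0.05,0,1],[0,0,-0.1,0,1],[0,0,-0.15,0,1],[0,0,-0.2,0,1],[0,0,-0.25,0,1]]';python3 -m pendant '[[0,0,-0.06,0,1],[0,0,-0.12,0,1],[0,0,-0.2,0,1],[0,0,-0.3,0,1],[0,0,-0.38,0,1]]'; python3 samp.py 3;  python3 - <<'E'
from h import *
to(.588,.0914,.273,74.7)
a,_,_=take('scene','10'); b,P,_=take('side','10');take('wrist','10')
A=cv2.resize(a[90:220,260:390],None,fx=3,fy=3,interpolation=2);Bb=cv2.resize(b[140:270,200:330],None,fx=3,fy=3,interpolation=2)
cv2.imwrite('pics/c10.png',np.hstack([A,Bb]))
E
```

```text
clock: 27.28
position: [0.5874, 0.09, 0.2321]
ee_rot: [0.795, 0.607, -0.0, 0.0]
ft_force: [1.4, -1.2, -1.2]
grip_width: 0.273
clock: 27.9
position: [0.5874, 0.0901, 0.2463]
ee_rot: [0.795, 0.607, -0.0, -0.0]
ft_force: [0.9, 0.7, -2.2]
grip_width: 0.277
clock: 28.52
position: [0.5873, 0.09, 0.2563]
ee_rot: [0.795, 0.607, -0.0, -0.0]
ft_force: [-0.7, -0.7, -2.0]
grip_width: 0.273
clock: 29.15
position: [0.5875, 0.0901, 0.2718]
ee_rot: [0.795, 0.607, 0.0, 0.0]
ft_force: [-0.1, 0.7, -3.0]
grip_width: 0.271
clk 29.3 Fz [-0.321  0.102 -2.738] mg left [2.046 2.002 1.666 2.123] p [0.5876 0.0901 0.272 ] std z 0.00022
clk 29.3 p [0.5875 0.0901 0.2717] th 74.73 tilt 0.02 F [-0.49 -0.27 -3.9 ] w 0.269
row [ 0.035  0.003 -0.032] turn 0.005
```

View pics/c10.png

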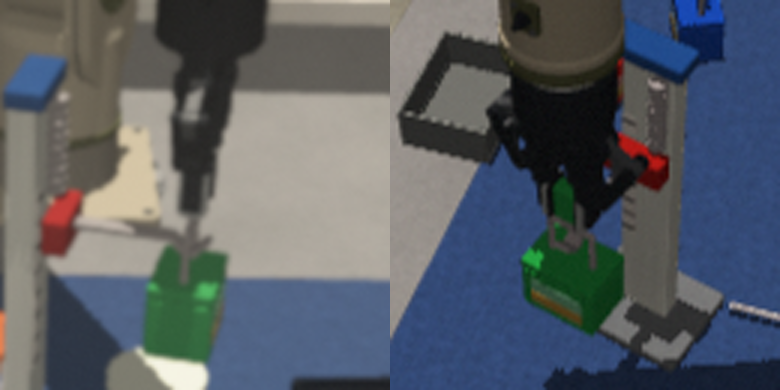

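The bar is off the V and the hook is back at its top stop. Withdrawing along the hook, and measuring the tray from the earlier wrist view.

```bash
python3 -m pendant '[[0.25,0,-0.03,0,1],[0.7,0,-0.03,0,1],[1.2,0,-0.03,0,1],[1.7,0,-0.03,0,1],[2.3,0,-0.03,0,1]]'; python3 - <<'E'
from h import *
for n in('wrist_4','wrist_5'):
    P=np.load(f'pics/{n}.npy'); I=cv2.imread(f'pics/{n}.png').astype(int)
    m=(I.max(-1)<70)&(P[...,2]<.022)&(P[...,2]>.001)&(np.abs(P[...,0]-.486)<.12)&(np.abs(P[...,1]-.29)<.12)
    m[260:]=0
    M=cv2.morphologyEx(m.astype(np.uint8),cv2.MORPH_OPEN,np.ones((5,5)))
    k=P[M>0]; r=cv2.minAreaRect((k[:,:2]*1000).astype(np.float32)); print(n,len(k),r,cv2.boxPoints(r))
    f=k[k[:,2]<.008]; print('floor',np.median(f[:,2]), 'rim',np.percentile(k[:,2],99))
to(.486,.29,.25,74.7)
E
```

```text
clock: 30.08
position: [0.6119, 0.1799, 0.2726]
ee_rot: [0.795, 0.607, -0.0, -0.0]
ft_force: [-0.3, -0.2, -3.6]
grip_width: 0.276
wrist_4 5307 ((484.8265380859375, 289.86602783203125), (128.10397338867188, 147.17977905273438), 2.877725601196289) [[417.16077 360.1474 ]
 [424.54987 213.15323]
 [552.4923  219.58466]
 [545.1032  366.57883]]
floor 0.005486345521653058 rim 0.017293621047177476
wrist_5 3890 ((485.0369567871094, 289.42041015625), (127.2575912475586, 146.3107452392578), 2.688142776489258) [[418.0472  359.5111 ]
 [424.90915 213.36137]
 [552.02673 219.32971]
 [545.1648  365.47943]]
floor 0.0055117017667634105 rim 0.016903988264140517
clk 30.07 p [0.6119 0.1799 0.2726] th 74.71 tilt 0.0 F [-0.31 -0.15 -3.57] w 0.276
row [ 1.825 -3.762  0.566] turn 0.002
```

```bash
python3 -m pendant '[[0.6,-0.5,0,-0.5,1],[1.2,-1.5,0.2,-1.5,1],[1.75,-2.6,0.4,-2.5,1],[1.8,-3.4,0.5,-3,1],[1.8,-3.75,0.6,-3,1]]';python3 -m pendant '[[0,0,0,0,1],[0,0,0,0,1]]'; python3 - <<'E'
from h import *
to(.485,.2897,.13,92.8)
E
```

```text
clock: 30.7
position: [0.4834, 0.2897, 0.2488]
ee_rot: [0.688, 0.725, 0.0, 0.0]
ft_force: [0.8, -0.2, -2.5]
grip_width: 0.274
clock: 30.95
position: [0.4873, 0.2868, 0.2488]
ee_rot: [0.691, 0.723, 0.0, 0.0]
ft_force: [0.8, -0.3, -3.1]
grip_width: 0.275
clk 30.95 p [0.4873 0.2868 0.2488] th 92.59 tilt 0.04 F [ 0.83 -0.27 -3.09] w 0.275
row [ 0.076 -0.055  2.971] turn -0.036
```

```bash
python3 -m pendant '[[0.07,-0.05,0.5,0,1],[0.07,-0.05,1.3,0,1],[0.07,-0.05,2.1,0,1],[0.07,-0.05,2.7,0,1],[0.07,-0.05,2.95,0,1]]';python3 -m pendant '[[0,0,0.05,0,1],[0,0,0.1,0,1],[0,0,0.15,0,1],[0,0,0.2,0,1],[0,0,0.2,0,1]]'; python3 samp.py 4; python3 - <<'E'
from h import *
to(.485,.2897,.1175,92.8)
I,P,c=take('side','11'); crop(I,190,260,350,400,4,'pics/c11.png')
E
```

```text
clock: 31.58
position: [0.4831, 0.2897, 0.1282]
ee_rot: [0.69, 0.724, -0.001, -0.001]
ft_force: [0.6, -0.4, -2.3]
grip_width: 0.272
clock: 32.2
position: [0.4838, 0.2904, 0.1227]
ee_rot: [0.69, 0.724, 0.0, 0.0]
ft_force: [-0.9, 0.2, -2.7]
grip_width: 0.274
clk 32.4 Fz [ 0.238  0.024 -2.624] mg left [2.676 2.671 2.643 2.686] p [0.4839 0.2905 0.1228] std z 2e-05
clk 32.4 p [0.4838 0.2905 0.1228] th 92.73 tilt 0.01 F [ 0.45  0.68 -2.53] w 0.273
row [-0.021  0.028  0.132] turn -0.012
```

View pics/c11.png

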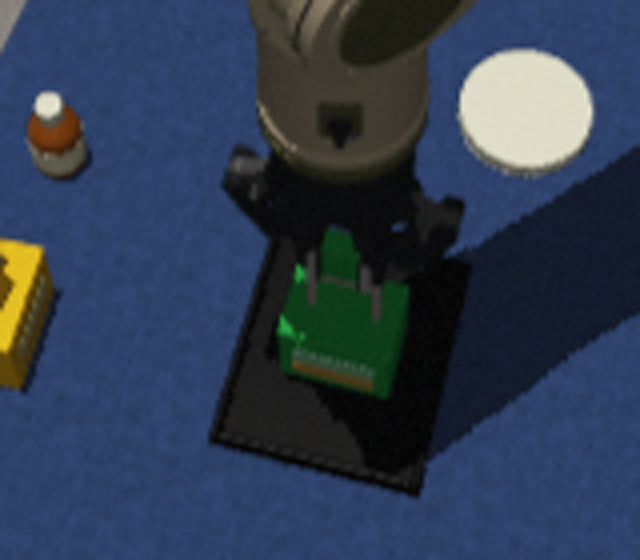

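The cassette is over the middle of the tray, about 5 mm above the floor. Lowering in small steps until the force reverses.

```bash
python3 -m pendant '[[0,0,0.03,0,1],[0,0,0.06,0,1],[0,0,0.09,0,1],[0,0,0.11,0,1],[0,0,0.11,0,1]]'; python3 samp.py 3; python3 -m pendant '[[0,0,0.012,0,1],[0,0,0.025,0,1],[0,0,0.025,0,1]]'; python3 samp.py 3
```

```text
clock: 33.08
position: [0.4838, 0.2904, 0.1182]
ee_rot: [0.69, 0.724, -0.0, 0.0]
ft_force: [0.3, -0.7, -3.7]
grip_width: 0.273
clk 33.23 Fz [ 0.186  0.26  -2.954] mg left [2.669 2.649 2.68  2.692] p [0.4838 0.2904 0.1183] std z 3e-05
clock: 33.6
position: [0.4839, 0.2905, 0.1177]
ee_rot: [0.69, 0.724, 0.0, 0.0]
ft_force: [-1.2, -1.4, 4.1]
grip_width: 0.272
clk 33.75 Fz [-1.204 -1.725  5.362] mg left [-3.36  -4.313 -2.702 -2.352] p [0.484  0.2905 0.1177] std z 1e-05
```

Touched down (force −2.9 → +5.4 N). Easing slightly, releasing and retreating.

```bash
python3 -m pendant '[[0,0,-0.006,0,1],[0,0,-0.006,0,0.6],[0,0,-0.006,0,0.45],[0,0,-0.006,0,0.3],[0,0,-0.006,0,0.3]]' 20; python3 -m pendant '[[0,0,-0.3,0,0.3],[0,0,-0.9,0,0.3],[0,0,-1.6,0,0.3],[0,0,-2.5,0,0.3],[0,0,-3.2,0,0.3]]';python3 -m pendant '[[-0.5,0,-0.5,0,0.3],[-1.2,0,-1,0,0.3],[-2,0,-1,0,0.3],[-2,0,-1,0,0.3],[-2,0,-1,0,0.3]]'; python3 - <<'E'
from h import *
to(0,0,.2,92.8)
a,P,_=take('scene','12'); take('side','12'); take('wrist','12')
J=a.astype(int)
m=(J[...,1]>1.3*J[...,0])&(J[...,1]>1.4*J[...,2])&(np.abs(P[...,0]-.485)<.07)&(np.abs(P[...,1]-.29)<.09)
for lo,hi in((.062,.069),(.117,.156)):
    k=P[m&(P[...,2]>lo)&(P[...,2]<hi)]; print(len(k),cv2.minAreaRect((k[:,:2]*1000).astype(np.float32)),np.median(k[:,2]),k[:,2].max())
E
```

```text
clock: 34.38
position: [0.4838, 0.2905, 0.1175]
ee_rot: [0.69, 0.724, 0.0, 0.0]
ft_force: [0.2, 0.4, -0.9]
grip_width: 0.699
clock: 35.0
position: [0.4838, 0.2908, 0.2479]
ee_rot: [0.69, 0.724, 0.001, 0.0]
ft_force: [0.7, 0.3, 0.0]
grip_width: 0.702
clock: 35.62
position: [0.4874, 0.2112, 0.286]
ee_rot: [0.69, 0.724, 0.0, 0.0]
ft_force: [0.4, 0.3, 0.2]
grip_width: 0.7
clk 35.62 p [0.4874 0.2112 0.286 ] th 92.75 tilt 0.04 F [0.44 0.28 0.19] w 0.7
row [ -4.689 -12.425   2.143] turn -0.009
243 ((489.5587158203125, 290.9648742675781), (74.17349243164062, 49.597171783447266), 2.2467472553253174) 0.06470958274863814 0.06838605561604205
91 ((488.7215576171875, 290.1875305175781), (29.590944290161133, 11.798752784729004), 4.010986328125) 0.14296557383835518 0.15512399450178627
```

View pics/scene_12.png

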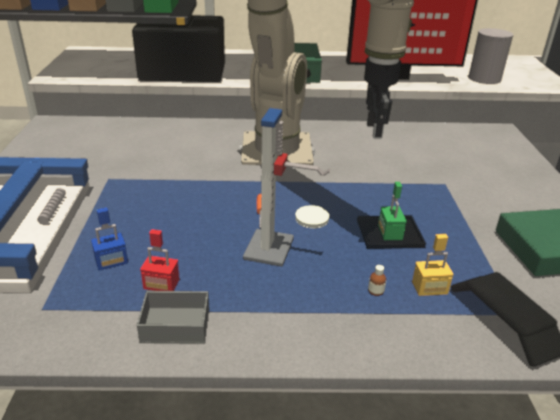

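View pics/wrist_12.png

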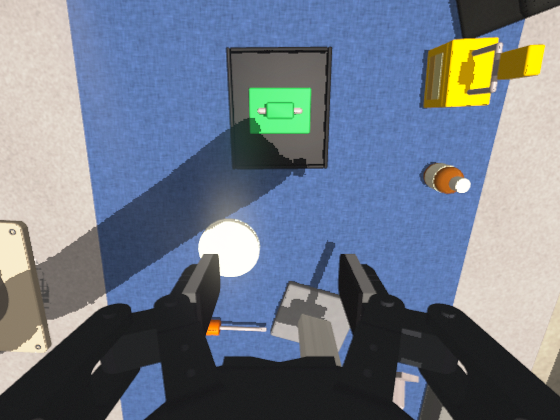

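View pics/side_12.png

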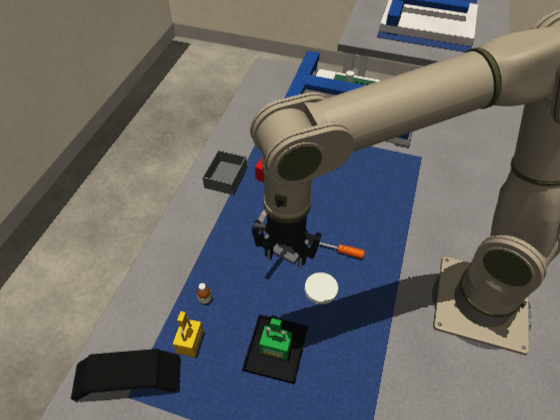

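The cassette is upright in the tray: wrist view box (249–311, 88–133), tray (228–331, 47–168). All bystanders are unmoved, the hook is empty at its top stop, and the gripper is clear.

```bash
python3 -m pendant '[[0,0,0,0,0.3],[0,0,0,0,0.3]]'; python3 -c "
from workcell import hand_in; print(hand_in())"
```

```text
clock: 36.02
position: [0.4875, 0.2109, 0.2855]
ee_rot: [0.69, 0.724, -0.0, -0.0]
ft_force: [0.4, -1.5, 0.4]
grip_width: 0.703
the job is handed in; nothing more can be done
None
```

I weighed the green cassette on the hook and set it down upright near the middle of the black tray, handing in at 36 s of the 72 s allowed. The hook drew down about 41 mm, which fits a weight of about 2.8 N (roughly 0.29 kg).

**Release:** I let go when the vertical force read about zero. The cassette then hung untouched for about 2.7 s, and camera checks showed no movement beyond measurement noise.

**Hook speed:** I lifted at about 3 cm/s or less while the hook was following. That speed comes from the commanded moves, as I did not measure the hook's speed directly.

**Last checks:**
- The cassette is upright on the tray floor, with its box top at 65 mm as expected.
- The hook is empty and back at its top stop.
- The other cassettes, reel, bottle and screwdriver look unmoved.
- The gripper is clear.

**What did not go cleanly:**
- **Side load on the hook:** while I centred the bar in the hook before release, the side force briefly reached about 7.5 N. It was about 1.4 N in the last sample before I opened the fingers.
- **Torque check:** my weight estimate from joint torques, used only as a cross-check, drifted between about 2.0 and 3.1 N depending on pose. I relied on the force sensor for the balance point.
- **Setting down:** the cassette pressed on the tray floor with about 8 N for a moment before release.

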